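# Count one tea on the green tally counter

## Robot

A 7-joint arm with a two-finger parallel gripper is mounted at the origin on the work surface; the furniture and walls round the work are solid. World frame = base frame: x ahead of the robot, y to its left, z up, the work surface at z = 0. Lengths are in m, angles in rad, forces in N, time in s.
With the tool pointing down it reaches from about 0.4 to 0.85 m from the base axis. Payload 4.5 kg.
Tool frame: the origin (TCP) lies midway between the tips of the shut fingers; the grasp point (between the pads) lies 19 mm behind it (robot.grasp_offset is the distance from the TCP to the grasp point, in m); z points along the fingers, y is the line along which they close (so a half turn about z gives the same grasp; the last joint's range is limited). The gripper opens to 88 mm and grips with 3 to 60 N. Pads are 18 mm wide; open, the fingers measure 123 mm over their backs; the gripper's body (75 mm by 187 mm) begins 45 mm behind the grasp point.
Start: joints at [1.375, 0.689, -0.195, 1.565, 0.157, 0.902, -0.215], TCP at [0.142, -0.609, 0.239] pointing down, gripper open.
Joint ranges: [-3.01, 3.01], [-0.46, 2.08], [-1.47, 1.51], [0.13, 2.56], [-1, 4.14], [0.04, 2.09], [-2.66, 2.66]. Speed limits (rad/s): [2.57, 2.57, 3.14, 3.14, 3.14, 3.14, 3.14].

## Interface

Orientations are given as a rotation vector (axis times angle).
In Python, from cell import robot, kin, readout, viewer gives the robot as it stands. The module is installed in compiled form; this text tells all that it offers. Calls block until the motion is done:
- robot.goto(position, orientation): joint-space move of the TCP to a pose.
- robot.move_l(position, attitude=None, vel=0.15): straight line of the TCP; attitude=None keeps the orientation; vel is the mean speed in m/s.
- robot.set_joints(angles): joint-space move.
- robot.set_gripper(opening): finger opening in m; the grip force is fixed at half the most; returns when the fingers have stopped.
- robot.hold(seconds).
- kin.ik(position, orientation): joint angles nearest the present ones, or None.
- readout.sense(): the state.
- viewer.grab_frame(name): name is "scene" or "top" or "wrist"; returns the picture (480x640x3 uint8, red, green, blue); there is no depth.
- viewer.camera_model(name): a dict with "K" (3x3 intrinsics, pixels), "R" (3x3) and "t" (3): a world point X has camera coordinates R X + t. Camera axes: x right, y down, z forward; pixel columns grow to the right and rows downward; lengths in m; the calibration is good to about 2 mm. A picture is of the moment at which its call begins: read the wrist's pose just before it. camera_model takes no time and is no camera call; for the wrist camera it gives the pose at the moment of the call.
A pose or a line that the arm cannot do raises robot.IKError and nothing moves.
- robot.job_done(): hands the job in; it is judged then, once.
The state is a dict: "clock": time; "joints": joint angles; "qd": joint speeds; "joint_efforts": joint torques, N m; "eef_pos": TCP position; "ee_rot": TCP orientation; "force": force on the tool from outside, world axes, zero at the start; "torque": the same for the moment, N m; "width": finger opening in m; "gripper_force": force on a finger pad.
Only numpy, scipy, OpenCV 4.12 (cv2) and the standard library are available. Lean on these libraries where they do the work, as an engineer would, in place of code of your own. Each camera call takes 0.05 s, during which the arm holds its last target. There are 200 camera calls.

## Task

Another tea has just been served, so count it: on the tally counter with the green lever, push the lever by its upright knob all the way round to its stop, then let it go so that it springs fully home. Do not work the orange lever: that one counts the coffees.

Things in the scene. Friction and masses are not known exactly. Their poses are not given: they have to be found in the camera images.
- green_counter: green-levered tally counter: dark-grey metal case 100 (x) x 90 (y) x 60 mm high, fixed to the worktop, green stripe on its front (-x). Origin: centre of the underside; z up, and the pivot axis. Lever: flat arm (top at z = 70 mm), at its end an upright round knob, 14 mm thick, z = 70 to 109 mm, 85 mm from the pivot. At rest the arm points along -y.
- green_lever (a joint): green lever's angle, rad: 0 at rest, 1.2 (69 deg) at its stop; grows clockwise seen from above. At value q the knob is at x = -85 sin q, y = -85 cos q mm in the counter's frame, so it is pushed from its +x side towards the front (-x). A spring resists with about 0.7 N at the knob at rest, 3 N at the stop, and takes the lever home within 1 s once released.
- orange_counter: orange-levered tally counter: dark-grey metal case 100 (x) x 90 (y) x 60 mm high, fixed to the worktop, orange stripe on its front (-x). Origin: centre of the underside; z up, and the pivot axis. Twin of the green one, but for the colour.
- orange_lever (a joint): orange lever's angle, rad: same lever, 0 at rest, 1.2 at its stop; not to be worked.
Mind the look-alikes: they are no part of the job. Leave any yellow look-alike of the orange_counter alone.

How it is judged:
On the way:
1. the green lever is swung to its stop (within 0.2 rad, about 11 degrees) (value of joint green_lever above 1 rad), for 0.1 s.
At the end, for the whole second after the job is handed in: The green lever has been to within 0.2 rad of its stop and is back home, released (within 0.15 rad of rest); the orange lever is at rest (within 0.15 rad) (value of joint each of green_lever, orange_lever below 0.15 rad); the robot touches nothing.
It fails at once if the orange lever is swung by more than 0.25 rad (14 degrees) (value of joint orange_lever above 0.25 rad).
It also fails if it takes over 35 s, if anything falls off the work surface, if the arm or the gripper's body presses on something with over 40 N, if the wrist force passes 120 N, or if a joint passes its speed limit or range.

## Working session

There is one attempt and no reset: what is moved stays moved. The work goes in short steps, each a Python script; the robot and the scene stay as the last script left them, time stands still between calls to the robot, and variables do not carry over. Pictures are saved under pics/ and viewed, at most 10 in all, crops included, and the job is handed in when it is done.

```bash
mkdir -p pics; python3 - <<'E'
from cell import robot,kin,readout,viewer
import cv2,numpy as np
for n in ("scene","top"):
    cv2.imwrite(f"pics/{n}0.png",viewer.grab_frame(n)[:,:,::-1])
    m=viewer.camera_model(n);print(n,m)
s=readout.sense();print(s["eef_pos"],s["ee_rot"],s["width"],s["clock"],s["force"])
E
```

```text
scene {'K': array([[528.09446651,   0.        , 324.71540573],
       [  0.        , 528.09446651, 245.85412187],
       [  0.        ,   0.        ,   1.        ]]), 'R': array([[-0.86127898, -0.50786718,  0.01641508],
       [-0.29434433,  0.4723173 , -0.83082957],
       [ 0.41419794, -0.72040773, -0.55628479]]), 't': array([0.43625359, 0.22263091, 0.68981528])}
top {'K': array([[545.06149172,   0.        , 320.19174887],
       [  0.        , 545.06149172, 240.59200634],
       [  0.        ,   0.        ,   1.        ]]), 'R': array([[ 0.00266807, -0.99993   , -0.01152762],
       [-0.99948858, -0.00229919, -0.03189516],
       [ 0.03186642,  0.01160682, -0.99942474]]), 't': array([0.00420064, 0.50553493, 0.9760647 ])}
[ 0.14218272 -0.60806926  0.23800306] [-3.11934605e+00 -3.60016898e-01  4.47384365e-04] 0.08832905199124028 0.1 [-0.31520415  0.07452664  0.81815013]
```

View pics/scene0.png

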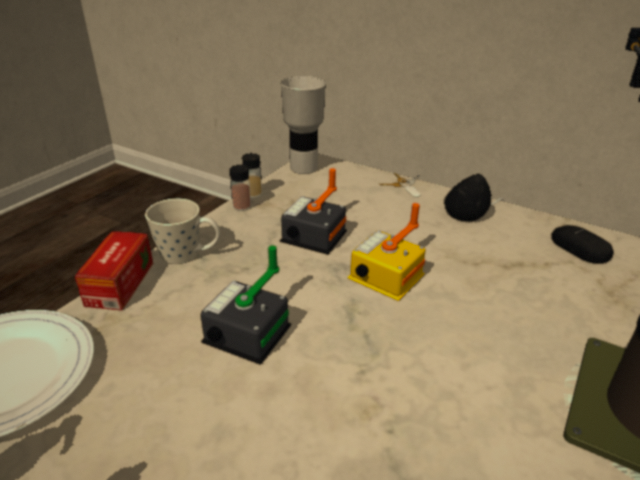

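View pics/top0.png

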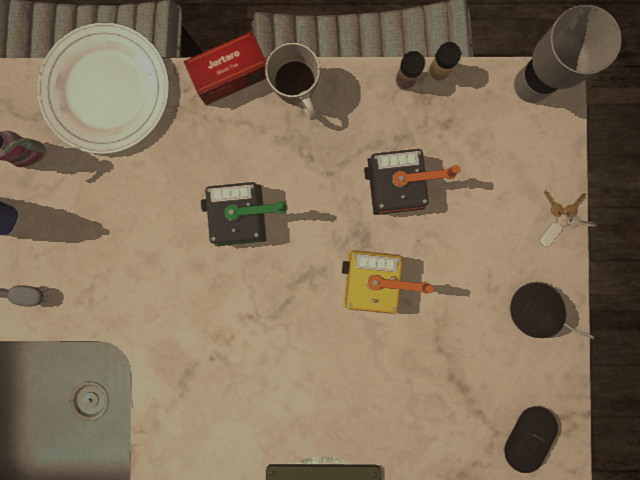

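The top view shows three candidates: a dark case with a green lever (235,213), a dark case with an orange lever (398,182), and a yellow case with an orange lever (373,283). Only the first one has a green lever and stripe. I'll confirm it in an enlarged crop.

```bash
python3 - <<'E'
import cv2
i=cv2.imread("pics/top0.png")[165:265,190:310]
cv2.imwrite("pics/c1.png",cv2.resize(i,None,fx=6,fy=6,interpolation=cv2.INTER_CUBIC))
j=cv2.imread("pics/scene0.png")[235:365,190:310]
cv2.imwrite("pics/c2.png",cv2.resize(j,None,fx=4.5,fy=4.5,interpolation=cv2.INTER_CUBIC))
E
```

```text
(no output)
```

View pics/c1.png

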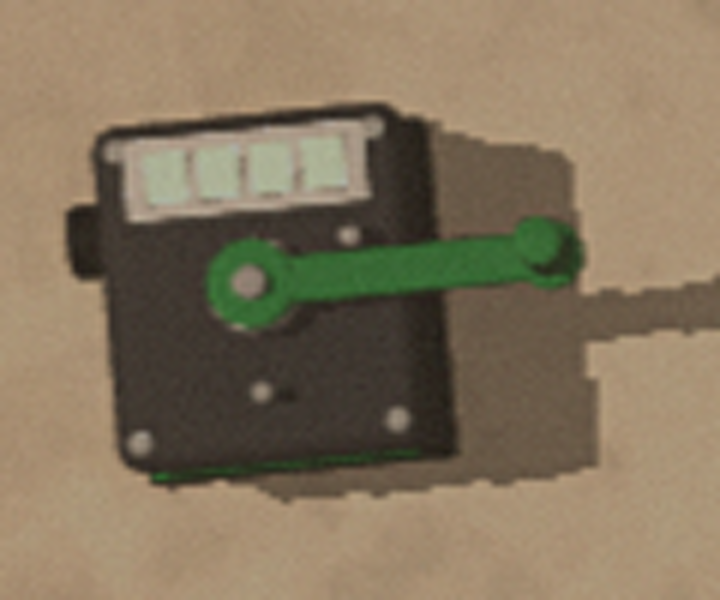

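View pics/c2.png

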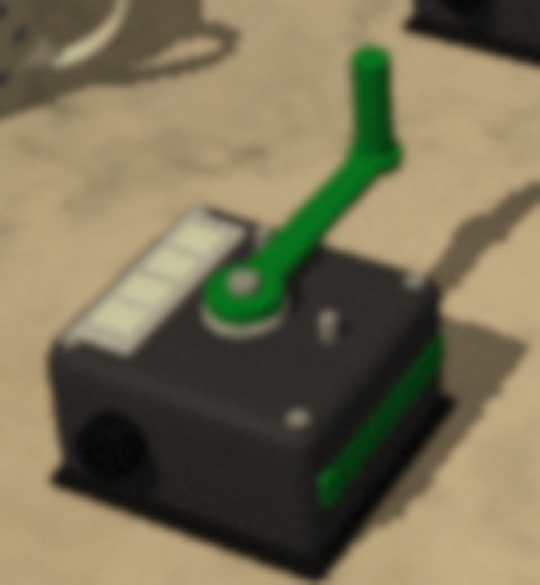

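Both crops agree: dark case, green lever, green stripe on its front. In the top image the pivot is at about (231.3,211.8) and the knob top at about (280,205.2). In the scene image the knob top is at about (272,248). Next I'll locate it and plan the push.

```bash
cat > h.py <<'E'
from cell import robot,kin,readout,viewer
import cv2,numpy as np
from scipy.spatial.transform import Rotation as Rn
def px(n,u,v,z):
    m=viewer.camera_model(n);d=m["R"].T@np.linalg.solve(m["K"],[u,v,1]);c=-m["R"].T@m["t"]
    return c+d*(z-c[2])/d[2]
P=px("top",231.3,211.8,.073);K=px("top",280,205.2,.109)
psi=np.arctan2(*(K-P)[1::-1])+np.pi/2
def pose(q,back,z):
    """TCP behind the knob (lever angle q) by `back`, tool x opposite to the push."""
    h=psi-q; t=np.array([np.cos(h),np.sin(h)])       # against push
    r=np.array([np.sin(h),-np.cos(h)])               # pivot -> knob
    p=P[:2]+.085*r+back*t
    R=np.array([[t[0],t[1],0],[t[1],-t[0],0],[0,0,-1]])
    return np.r_[p,z],Rn.from_matrix(R).as_rotvec()
E
python3 - <<'E'
from h import *
print(P,K,np.linalg.norm((K-P)[:2]),psi)
print(px("scene",190+370/4.5,235+55/4.5,.109), px("scene",190+242/4.5,235+282/4.5,.073))
for q,b,z in[(0,.03,.25),(0,.03,.082),(0,.016,.082),(.6,.016,.082),(1.18,.016,.082),(1.18,.016,.25)]:
    print(pose(q,b,z),np.round(kin.ik(*pose(q,b,z)),2))
E
```

```text
[0.55186111 0.15528816 0.073     ] [0.55969933 0.06975745 0.109     ] 0.08588911612477812 0.09138688907772896
[0.55878125 0.07303749 0.109     ] [0.55024688 0.15844935 0.073     ]
(array([0.589493  , 0.07338064, 0.25      ]), array([3.13831357, 0.14350024, 0.        ])) [-0.14  0.63 -0.1   1.65  0.08  0.86 -1.75]
(array([0.589493  , 0.07338064, 0.082     ]), array([3.13831357, 0.14350024, 0.        ])) [-0.25  0.87  0.08  1.79 -0.13  0.49 -1.56]
(array([0.57555142, 0.07210301, 0.082     ]), array([3.13831357, 0.14350024, 0.        ])) [-0.25  0.86  0.08  1.83 -0.14  0.46 -1.55]
(array([0.5244437 , 0.07325593, 0.082     ]), array([ 3.04055269, -0.79034406,  0.        ])) [-0.34  0.83  0.19  1.98 -0.4   0.36 -1.92]
(array([0.48397185, 0.10169666, 0.082     ]), array([ 2.68759035, -1.62679516,  0.        ])) [-0.5   0.83  0.33  2.09 -0.79  0.34 -2.17]
(array([0.48397185, 0.10169666, 0.25      ]), array([ 2.68759035, -1.62679516,  0.        ])) [-0.55  0.53  0.39  1.96 -0.3   0.71 -2.64]
```

```bash
sed -i 's/R=np.array(\[\[t\[0\],t\[1\],0\],\[t\[1\],-t\[0\],0\]/R=np.array([[-t[0],-t[1],0],[-t[1],t[0],0]/' h.py
python3 - <<'E'
from h import *
for q,b,z in[(0,.03,.25),(0,.03,.082),(1.18,.016,.082),(1.18,.016,.2)]:
    print(np.round(kin.ik(*pose(q,b,z)),2))
robot.set_gripper(0)
robot.goto(*pose(0,.034,.25))
robot.move_l(pose(0,.034,.082)[0])
s=readout.sense();print(s["clock"],s["joints"],s["eef_pos"],s["force"],s["width"])
cv2.imwrite("pics/s1.png",viewer.grab_frame("scene")[180:400,130:370,::-1].repeat(2,0).repeat(2,1))
E
```

```text
[ 0.31  0.79 -0.98  1.63  0.72  1.12  0.81]
[ 0.21  0.98 -0.77  1.76  0.92  0.81  0.64]
[-0.19  0.8  -0.17  2.08  0.43  0.3  -0.25]
[ 0.05  0.63 -0.56  1.98  0.52  0.68 -0.36]
5.5417 [ 0.23679594  0.99741751 -0.82032889  1.74519351  0.95641406  0.85076409
  0.62181269] [0.5941355  0.07412619 0.08294434] [0.62442435 0.23931625 0.22277785] 0.0006047556056074246
```

View pics/s1.png

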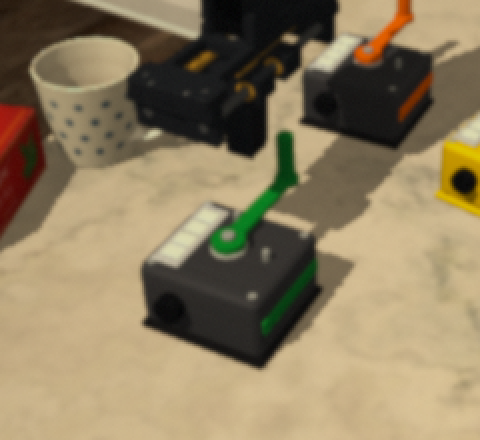

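The shut fingers are behind the green knob (crop ~(250,150), knob ~(286,150)). They have a clear gap and aren't touching anything. Now I'll push in arc steps and watch the force.

```bash
python3 - <<'E'
from h import *
robot.move_l(*pose(0,.018,.082),vel=.05)
for q in (.15,.3,.45,.6,.75,.9,1.02,1.1,1.16,1.2):
    robot.move_l(*pose(q,.016,.082),vel=.06)
    s=readout.sense();h=psi-q;f=s["force"]
    push=f[0]*np.cos(h)+f[1]*np.sin(h)
    print(q,round(s["clock"],2),np.round(f,1),round(push,1),np.round(s["eef_pos"]-pose(q,.016,.082)[0],4))
    if push>12: break
robot.hold(.3)
cv2.imwrite("pics/s2.png",viewer.grab_frame("scene")[180:400,130:370,::-1].repeat(2,0).repeat(2,1))
E
```

```text
0.15 6.46 [-0.1 -0.4 -0.3] -0.1 [0.0007 0.     0.0002]
0.3 6.83 [ 0.6 -0.6 -0.2] 0.7 [ 0.0007 -0.      0.    ]
0.45 7.19 [ 2.1 -0.7 -0.4] 2.2 [ 0.0007 -0.0002 -0.    ]
0.6 7.56 [ 1.  -0.7  0.1] 1.2 [ 0.0006 -0.0003 -0.0001]
0.75 7.92 [ 0.7 -2.2  0. ] 1.9 [ 0.0005 -0.0005 -0.0001]
0.9 8.29 [ 0.5 -2.9 -1.4] 2.5 [ 0.0004 -0.0006 -0.0001]
1.02 8.62 [ 0.2 -3.8 -0.7] 3.2 [ 0.0002 -0.0006 -0.0001]
1.1 8.88 [ 0.5 -2.7 -0.9] 2.6 [ 0.     -0.0005 -0.0001]
1.16 9.13 [-0.1 -3.9 -0.8] 3.4 [-0.0001 -0.0005 -0.0001]
1.2 9.38 [-0.3 -3.6 -1.5] 3.1 [-0.0002 -0.0004 -0.0002]
```

View pics/s2.png

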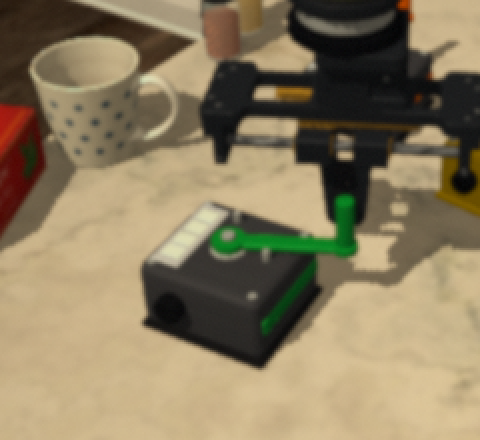

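The lever is swung well round, with the knob top at crop (345,201), full image (302.5,280.5). The force doesn't show the stop yet, so I'll press on gently until it does, then lift off.

```bash
python3 - <<'E'
from h import *
def ang(p): d=(p-P)[:2]; return psi-(np.arctan2(d[1],d[0])+np.pi/2)
print("q est",ang(px("scene",302.5,280.5,.109)))
for b in np.arange(.014,-.001,-.002):
    robot.move_l(*pose(1.2,b,.082),vel=.03)
    s=readout.sense();h=psi-1.2;f=s["force"];push=f[0]*np.cos(h)+f[1]*np.sin(h)
    print(round(b,3),round(s["clock"],2),round(push,1))
    if push>7: break
robot.hold(.3)
cv2.imwrite("pics/s3.png",viewer.grab_frame("scene")[:,:,::-1])
p=readout.sense()["eef_pos"]
robot.move_l([p[0],p[1],.2],vel=.15)
robot.hold(1.5)
cv2.imwrite("pics/s4.png",viewer.grab_frame("scene")[180:400,130:370,::-1].repeat(2,0).repeat(2,1))
s=readout.sense();print(s["clock"],s["eef_pos"],s["force"])
E
```

```text
q est 1.2224703579476113
0.014 9.98 5.1
0.012 10.23 7.8
13.0667 [0.48188739 0.10432301 0.19999876] [-0.62932946  0.55559906  0.46341392]
```

View pics/s4.png

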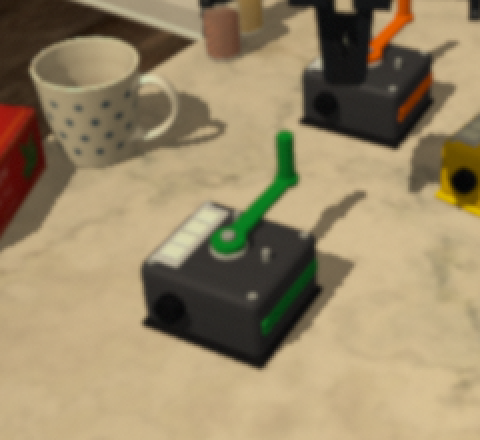

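View pics/s3.png

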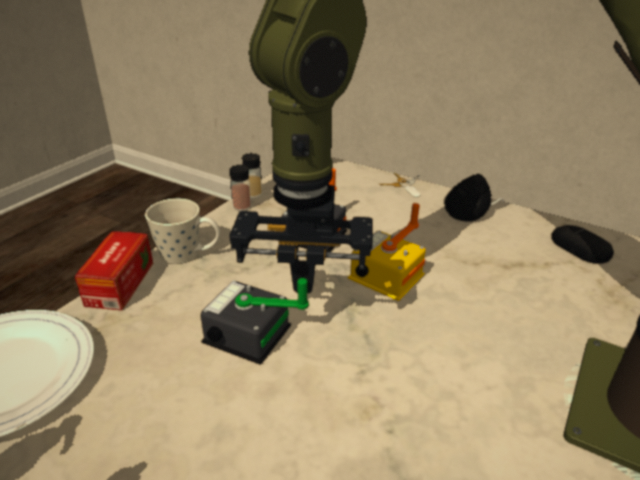

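The earlier picture has the lever at its stop (knob top ~(302,281), force up to 7.8 N). In the later one it is home again, knob top at crop (286,135) as at the start, the orange lever hasn't moved, and the fingers are up clear. Handing in.

```bash
python3 -c "
from cell import robot
print(robot.job_done())"
```

```text
the job is handed in; nothing more can be done
None
```

I pushed the green lever to its stop and let it spring fully home, left the orange lever alone, and handed the job in at about 13 s; the hand-in gave no verdict.

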